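# Lock the roll turntable with its index pin

### The arm

A 6-joint arm with a two-finger parallel gripper is mounted at the origin on a cart in front of the work surface, level with it; the furniture and walls round the work are solid. World frame = base frame: x ahead of the robot, y to its left, z up, the work surface at z = 0. Lengths are in m, angles in rad, forces in N, time in s.
With the tool pointing down it reaches from about 0.25 to 0.725 m from the base axis. Payload 4 kg.
Tool frame: the origin (TCP) lies on the centre line of the jaws, within the pads' length; the fingertips stand 25 mm ahead of it and the grasp point (between the pads) lies 6 mm ahead of it; z points along the fingers, x is the direction in which the jaws open and shut, and the axes are right-handed (so a half turn about z gives the same grasp; the last joint's range is limited). The gripper opens to 85 mm and grips with 20 to 120 N. Pads are 22 mm wide; open, the fingers measure 114 mm over their backs; the gripper's body (76 mm by 85 mm) begins 54 mm behind the grasp point. The pads swing forward as they close: fully open they stand 13 mm farther back than shut.
Start: joints at [-1.167, 0.241, 0.005, 1.335, 0, 1.571], TCP at [0.196, -0.46, 0.256] pointing down, gripper open.
Joint ranges: [-2.72, 2.72], [-1.05, 1.87], [-1.09, 1.28], [-1.99, 2.15], [-1.42, 1.44], [-3.14, 3.14]. Speed limits (rad/s): [2.79, 2.79, 3.14, 3.14, 3.14, 3.14].

### API

Orientations are given as a unit quaternion [x, y, z, w].
In Python, from workcell import bot, imaging, order gives the robot as it stands.
- The arm moves only by the tool carry_out, never from a script. Its argument "moves" is a list of rows, each a list of 5 numbers: the shift along the tool's x, y, z scaled (see below), then the turn about the tool's z scaled (see below), then the opening, from -1 (shut) to 1 (fully open). In form: [[tx, ty, tz, roll, hand], ...]. A call has 1 to 20 rows; each row is the pose to reach, as a shift and turn from the pose commanded when the call began, along the tool's axes at that moment; what a row does not reach only later rows make up. The controller multiplies each number of a shift by 0.1 m and each number of a turn by 90 degrees. A row lasts 1/10 s, in which the tool goes at most 50 mm and 8.59 degrees, less where a joint would pass 70% of its speed; a pose out of reach is approached as far as the arm can. A call with a number of a shift or a turn outside -1 to 1 is refused whole. A call with a gripper value outside its range is refused whole. The fingers move at their own pace and stop on an object; the grip force is fixed at half the most. Time passes only in rows, so rows that repeat a pose let the fingers close. It gives the time, the measured TCP pose, the force and the opening at its end, in the units of the state.
- bot.get_obs(): the state, without advancing time (a new reading comes with each control period).
- imaging.camera(name): name is "scene" or "top" or "wrist"; returns the picture (400x640x3 uint8, red, green, blue); there is no depth.
- imaging.camera_model(name): a dict with "fovy" (degrees; the focal length in pixels is half the picture's height over the tangent of half this angle, whatever the lens; pixels are square), "cx", "cy" (the principal point, pixels), "eye" and "rotation" of the camera in the world. Camera axes: x right, y up, looking along -z (the intrinsics and any distortion apply to the point x, -y, -z); pixel columns grow to the right and rows downward; lengths in m; the calibration is good to about 2 mm. A picture is of the moment at which its call begins: read the wrist's pose just before it. camera_model takes no time and is no camera call; for the wrist camera it gives the pose at the moment of the call.
- order.job_done(): hands the job in, once; it reports no verdict.
The state is a dict: "clock": time; "joint_pos": joint angles; "joint_vel": joint speeds; "tau": joint torques, N m; "eef_pos": TCP position; "tool_rot": TCP orientation; "ft_force": force on the tool from outside, world axes, zero at the start; "ft_torque": the same for the moment, N m; "grip_width": finger opening in m.
Only numpy, scipy, OpenCV 4.12 (cv2) and the standard library are available. Lean on these libraries where they do the work, as an engineer would, in place of code of your own. Each camera call takes 0.05 s, during which the arm holds its last target.

### The job

Lock the roll turntable: take the round-headed pin out of the wooden rest and stand it in the bore of the guide arm, turn the platter slowly clockwise (seen from above) by its black knob until its hole comes under the pin and the pin drops in, then press the pin fully home until its head sits on the guide arm. Be gentle: stop turning as soon as the pin drops so that it is not wrenched, do not ram it, and leave the T-handled key, the mug and the tub of clips where they are.

Things in the scene. Friction and masses are not known exactly. Their poses are not given: they have to be found in the camera images.
- turntable: Fixed turntable: dark cast base 34 mm high, round, 192 mm across, with a tongue under the aluminium guide arm (post and arm up to 74 mm high, up to 126 mm from the axis). Origin on the platter's axis at the underside, z up, +y from the axis towards the guide arm.
- platter_top (a point): On the axis at the top face of the loose platter (aluminium disc 184 mm across, 36 to 48 mm up); fixed to the base, so it does not show the platter's angle. One 13 mm hole, 75 mm off the axis, starts 0.4 to 1.25 rad anticlockwise (from above) of the guide arm, by how much is not reported. Turns with about 0.1 N m, stays where left; turn at 0.3 rad/s or less.
- knob_grip (a point): On the platter's axis, 117 mm above the worktop: middle of the black six-lobed star knob (42 mm over its lobes, 38 mm over its flats, from 97 to 137 mm up, on a 24 mm post) by which the platter is turned. Gripped at any angle, it turns with the fingers; it may settle by up to 0.5 rad as they close. z up; fixed to the base.
- guide_mouth (a point): Mouth of the upright bore through the guide arm: centre of the bore in the arm's top face, 74 mm above the worktop, 75 mm from the platter's axis. Bore 12 mm across, 2 mm chamfer, 24 mm long, then a 2 mm gap to the platter. A pin left in it rests on the platter and drops 17 mm by itself when the hole comes under it, which blocks the platter.
- bore_plug (a point): Top of the stiff friction plug in the 14 mm bore of the base under the guide arm, 31 mm above the worktop, straight below the guide's mouth: it stops the dropped pin, so the last 12 mm need a steady push of 5 to 15 N on the pin's head; the plug does not spring back. Wrenching the pin with over 20 N bends it.
- lock_pin: The round-headed lock pin, 85 mm long: steel shank 10 mm across and 55 mm long with a tapered tip, and a black round head 20 mm across and 30 mm high. Origin at the tip's end, z along the pin towards the head. It starts upright in one of the rest's two wells (either one).
- lock_pin_head (a point): Centre of the lock pin's head (place to grip it), 70 mm above its tip, 15 mm below its top.
- lock_pin_shoulder (a point): On the pin's axis at the underside of its head, 55 mm above its tip; it meets the guide arm's top face when the pin is fully home. When the tip rests on the platter, it is 29 mm above that face; when the pin has dropped into the hole, about 12 mm above it.
- pin_rest: Fixed wooden rest, 50 mm (x) by 130 mm (y) by 45 mm high, origin at the middle of its underside. Two 12.5 mm wells at y = -30 and +30 mm, 40 mm deep; the undersides of both heads stand 15 mm above its top.
- t_key_bar (a point): Middle of the black crossbar (44 mm long, 12 mm thick) of the T-handled key that stands in the other well of the rest; leave it there.
- mug: White dotted mug, 82 mm across, 91 mm high, origin under its middle; leave it.
- clip_tub: Round tub of clips, 55 mm across, 37 mm high, origin under its middle; leave it.

How it is judged:
On the way, in this order (a step that is already met when the one before it is completed fails the run):
1. the lock pin stands in the bore of the guide arm, its tip at least 8 mm deep (horizontal distance between lock_pin_shoulder and guide_mouth below 0.008 m and angle between lock_pin's own z axis and vertical below 0.12 rad and z of lock_pin_shoulder in the frame of turntable below 0.121 m), for 0.1 s.
2. the platter's hole is under the pin and the pin has dropped into it (at least 10 mm below the platter's top) (horizontal distance between lock_pin_shoulder and guide_mouth below 0.008 m and angle between lock_pin's own z axis and vertical below 0.12 rad and z of lock_pin_shoulder in the frame of turntable below 0.093 m), for 0.1 s.
At the end, for the whole second after the job is handed in: The lock pin is fully home and at rest: its head's underside within 3.5 mm of the guide arm's top face and within 5 mm of the bore's centre, upright within 0.12 rad; the T-handled key, the mug and the clip tub within 30 mm of where they stood (horizontal distance between lock_pin_shoulder and guide_mouth below 0.005 m and angle between lock_pin's own z axis and vertical below 0.12 rad and z of lock_pin_shoulder in the frame of turntable below 0.0775 m and linear speed of lock_pin below 0.02 m/s and distance of each of t_key_bar, mug, clip_tub from where it was at the start of the episode below 0.03 m); the robot touches nothing.
It fails at once if the pin is wrenched by the platter (or pushed down on it): more than 20 N between pin and turntable before the pin is pressed past the point where it drops to (contact force between lock_pin and turntable above 20 N and z of lock_pin_shoulder in the frame of turntable above 0.0835 m and horizontal distance between lock_pin_shoulder and guide_mouth below 0.008 m).
It fails at once if the pin is rammed: more than 50 N between it and the turntable (contact force between lock_pin and turntable above 50 N).
It fails at once if the T-handled key, the mug or the clip tub is moved more than 30 mm (distance of any of t_key_bar, mug, clip_tub from where it was at the start of the episode above 0.03 m).
It also fails if it takes over 72 s, if anything falls off the work surface, if the arm or the gripper's body presses on something with over 40 N, if the wrist force passes 120 N, or if a joint passes its speed limit or range.

## Working session

There is one attempt and no reset: what is moved stays moved. The work goes in short steps, Python scripts to look and compute and a tool call to move; the robot and the scene stay as the last step left them, time stands still between calls to the robot, and variables do not carry over. Pictures are saved under pics/ and viewed, and the job is handed in when it is done.

Besides the shell and the picture viewer there is one more tool, called after "Call:" as name(argument=value, ...), one argument or row to a line, values as JSON. carry_out: Moves the arm, as the interface text tells. Its arguments: {"type":"object","properties":{"moves":{"type":"array","items":{"type":"array","items":{"type":"number","minimum":-1,"maximum":1}}}},"required":["moves"]}

```bash
mkdir -p pics; ls; python3 - <<'E'
from workcell import bot, imaging
import cv2
print(bot.get_obs())
for n in ("scene","top","wrist"):
    m=imaging.camera_model(n);print(n,m)
    cv2.imwrite(f"pics/{n}0.png",imaging.camera(n)[:,:,::-1])
E
```

```text
pics
{'clock': 0.0, 'joint_pos': array([-1.16698536e+00,  2.41421077e-01,  3.72854750e-03,  1.33518791e+00,
        1.10510998e-05,  1.57080647e+00]), 'joint_vel': array([ 0.00085274,  0.00071108, -0.00174962, -0.00106503, -0.00067683,
       -0.00071909]), 'tau': array([-3.65528194e-04, -3.72318256e+01,  2.52407330e+01,  1.69107638e-02,
       -2.75762142e-05, -1.07857691e-06]), 'eef_pos': array([ 0.19624034, -0.45925662,  0.2554105 ]), 'tool_rot': array([ 8.34540228e-01, -5.50946024e-01, -8.66599178e-04, -5.78719061e-04]), 'ft_force': array([0.40116538, 1.20778839, 0.03333253]), 'ft_torque': array([-0.01550388, -0.00672836,  0.03072299]), 'grip_width': 0.08573478463944798}
scene {'fovy': 50.40769484034226, 'cx': 319.6353919754891, 'cy': 197.7962878709081, 'eye': array([-0.36338485, -0.76117064,  0.89821266]), 'rotation': array([ 0.42625823, -0.18630345, -0.36245565,  0.80760191])}
top {'fovy': 47.09852282426701, 'cx': 319.20585081433865, 'cy': 200.0411850936494, 'eye': array([0.22026709, 0.02954487, 1.46295403]), 'rotation': array([ 0.08052745, -0.07504147, -0.69220558,  0.71325699])}
wrist {'fovy': 60.56013364469168, 'cx': 321.6615788033843, 'cy': 195.64705352370535, 'eye': array([ 0.26268921, -0.43215801,  0.37238337]), 'rotation': array([-0.1193468 ,  0.08018808, -0.54477733,  0.82616213])}
```

View pics/scene0.png

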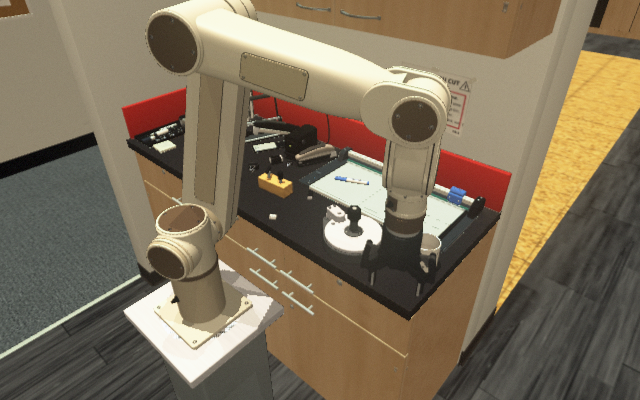

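View pics/top0.png

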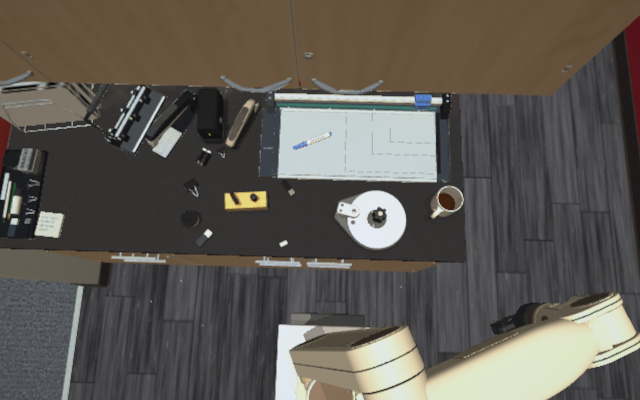

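View pics/wrist0.png

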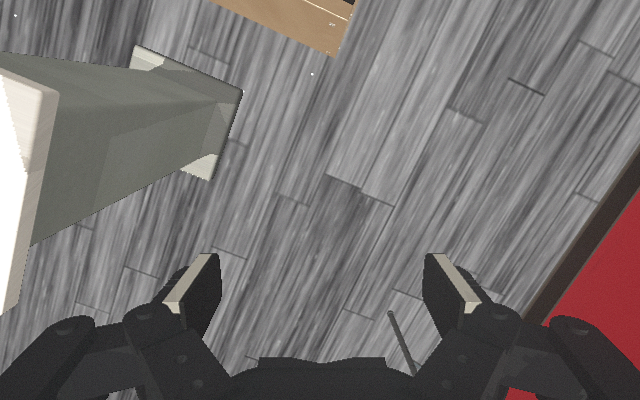

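The top view shows the rest (about 246,201), the turntable (about 375,218), the mug (447,202) and the tub (191,218). I'll enlarge them.

```bash
cat > h.py <<'E'
import numpy as np, cv2
from scipy.spatial.transform import Rotation as R
from workcell import bot, imaging
def K(m):
    f=200/np.tan(np.radians(m['fovy']/2)); return f
def ray(m,u,v):
    f=K(m); d=np.array([(u-m['cx'])/f,-(v-m['cy'])/f,-1.]); return R.from_quat(m['rotation']).apply(d)
def onz(m,u,v,z):
    d=ray(m,u,v); e=np.array(m['eye']); return e+d*(z-e[2])/d[2]
def proj(m,P):
    p=R.from_quat(m['rotation']).inv().apply(np.atleast_2d(P)-m['eye']); f=K(m)
    return np.c_[m['cx']+f*p[:,0]/-p[:,2], m['cy']-f*p[:,1]/-p[:,2]]
def crop(src,x,y,w,h,s,out):
    im=cv2.imread(src)[y:y+h,x:x+w]; cv2.imwrite(out,cv2.resize(im,None,fx=s,fy=s,interpolation=cv2.INTER_CUBIC))
E
python3 - <<'E'
from h import *
crop("pics/top0.png",215,170,60,60,10,"pics/c_rest.png")
crop("pics/top0.png",325,180,90,75,8,"pics/c_tt.png")
crop("pics/scene0.png",240,160,160,100,5,"pics/c_sc.png")
E
```

```text
(no output)
```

View pics/c_rest.png

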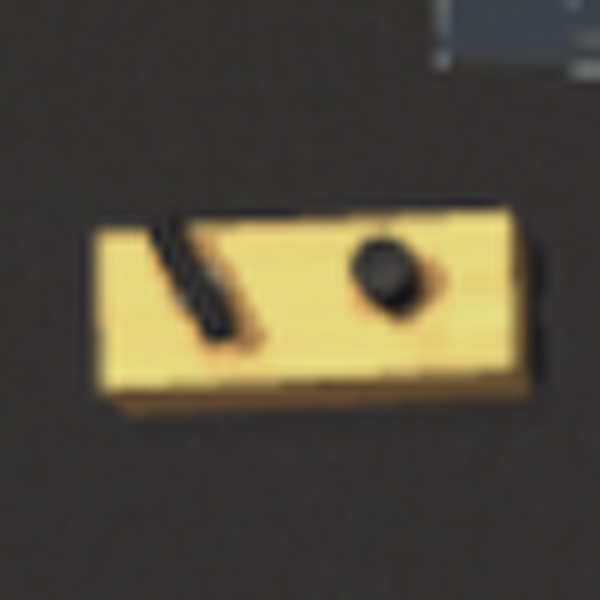

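View pics/c_tt.png

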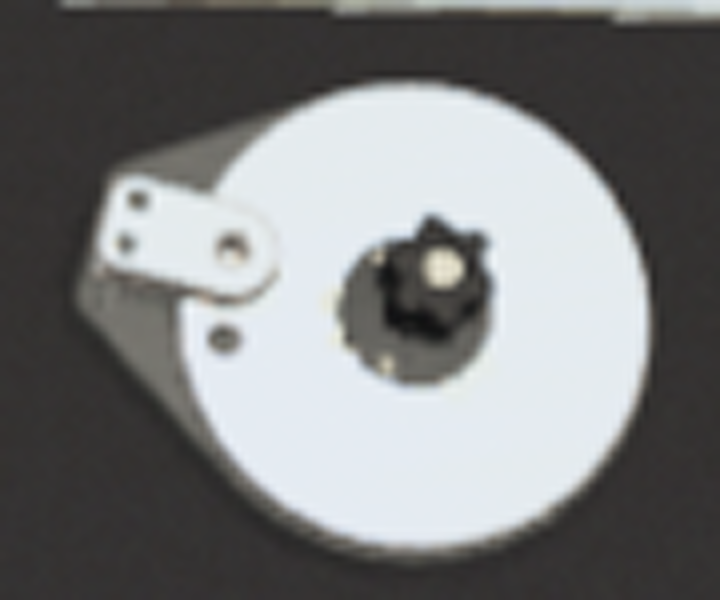

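View pics/c_sc.png

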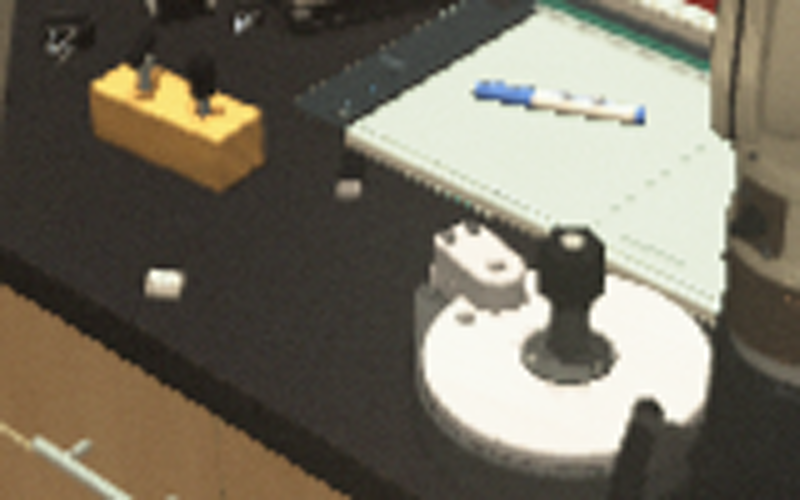

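```bash
python3 - <<'E'
from h import *
m=imaging.camera_model("top")
def c(px,py,x0,y0,s,z): return onz(m,(px+.5)/s-.5+x0,(py+.5)/s-.5+y0,z)
r=[c(*p,215,170,10,.045) for p in [(95,232),(512,210),(520,375),(100,390)]]
r=np.array(r);print(r.round(4)); ctr=r.mean(0);print("rest",ctr.round(4), np.linalg.norm(r[1]-r[0]),np.linalg.norm(r[2]-r[1]))
d=((r[1]-r[0])+(r[2]-r[3]));d/=np.linalg.norm(d);print("yaxis",d, "wells",ctr+.03*d,ctr-.03*d)
print("pintop",c(376,262,215,170,10,.09),"headctr",c(385,275,215,170,10,.075))
print("key ends",c(168,232,215,170,10,.09),c(220,335,215,170,10,.09))
t=lambda x,y,z:c(x,y,325,180,8,z)
pc=t(416,315,.048);b=t(232,248,.074);k=t(442,268,.137);h=t(224,340,.048)
print("platter",pc,"bore",b,np.linalg.norm((b-pc)[:2]),"knob",k,"hole",h,np.linalg.norm((h-pc)[:2]))
a=np.arctan2(*(b-pc)[1::-1]);ah=np.arctan2(*(h-pc)[1::-1]);print("ang",a,ah,ah-a)
ms=imaging.camera_model("scene")
print(proj(ms,[[*ctr[:2],.045],[*pc[:2],.048],[*b[:2],.074],[*(ctr+.03*d)[:2],.075],[*pc[:2],.137]]))
E
```

```text
[[0.5527 0.3488 0.045 ]
 [0.5638 0.2165 0.045 ]
 [0.5103 0.211  0.045 ]
 [0.5015 0.3433 0.045 ]]
rest [0.5321 0.2799 0.045 ] 0.1327253025046638 0.05378691223060326
yaxis [ 0.0747671  -0.99720102  0.        ] wells [0.53429818 0.25000258 0.045     ] [0.52981216 0.30983464 0.045     ]
pintop [0.53519477 0.25150237 0.09      ] headctr [0.53457644 0.25087215 0.075     ]
key ends [0.5427854  0.31617129 0.09      ] [0.51084837 0.2978819  0.09      ]
platter [ 0.48186959 -0.13578254  0.048     ] bore [ 0.50120625 -0.06177726  0.074     ] 0.0764897901663667 knob [ 0.48324801 -0.13487672  0.137     ] hole [ 0.46972678 -0.06087954  0.048     ] 0.07588087468928428
ang 1.3152225023530537 1.7315119511555968 0.41628944880254304
[[274.67451725 179.65650731]
 [353.12348685 231.24692353]
 [339.17132674 212.69755537]
 [280.10460993 175.37650094]
 [354.19417904 208.47114476]]
```

The pin stands in the right-hand well at about (0.535, 0.250). The bore is near (0.501, -0.062), the platter axis near (0.482, -0.136), and the hole is about 0.42 rad anticlockwise. I'll move in with the tool turned to yaw 0.

Call:
carry_out(
  moves=[
    [-0.46,-0.97,0,-0.1,1],
    [-0.46,-0.97,0,-0.2,1],
    [-0.46,-0.97,0,-0.3,1],
    [-0.46,-0.97,0,-0.4,1],
    [-0.46,-0.97,0,-0.5,1],
    [-0.46,-0.97,0,-0.6,1],
    [-0.46,-0.97,0,-0.7,1],
    [-0.46,-0.97,0,-0.743,1],
    [-0.46,-0.97,0,-0.743,1],
  ],
)

```text
clock: 1.05
eef_pos: [0.2675, -0.3792, 0.256]
tool_rot: [1.0, -0.0, -0.0, -0.0]
ft_force: [-0.7, -0.2, 0.3]
grip_width: 0.0854
```

Call:
carry_out(
  moves=[
    [0.7,-0.8,-0.2,0,1],
    [0.7,-0.8,-0.2,0,1],
    [0.7,-0.8,-0.2,0,1],
  ],
)

```text
clock: 1.35
eef_pos: [0.34, -0.2968, 0.2772]
tool_rot: [1.0, 0.001, 0.001, -0.0]
ft_force: [0.5, -0.7, 0.1]
grip_width: 0.0854
```

Call:
carry_out(
  moves=[
    [0.7,-0.8,-0.2,0,1],
    [0.7,-0.8,-0.2,0,1],
    [0.7,-0.8,-0.2,0,1],
    [0.7,-0.8,-0.2,0,1],
  ],
)

```text
clock: 1.75
eef_pos: [0.4083, -0.2185, 0.2963]
tool_rot: [1.0, 0.001, -0.0, 0.0]
ft_force: [0.3, -1.4, 0.0]
grip_width: 0.0853
```

```bash
python3 - <<'E'
from h import *
o=bot.get_obs();print(o['clock'],o['eef_pos'],o['tool_rot'],o['joint_pos'],o['ft_force'])
m=imaging.camera_model("wrist");print(m)
cv2.imwrite("pics/w1.png",imaging.camera("wrist")[:,:,::-1])
print(proj(m,[[.482,-.136,.048],[.482,-.136,.137],[.501,-.062,.074]]))
E
```

```text
1.75 [ 0.40831513 -0.21853036  0.29627524] [ 9.99999491e-01  9.80891893e-04 -6.34139770e-05  2.26810973e-04] [-4.91133231e-01  1.52783172e-01 -1.07815962e-03  1.41683244e+00
 -4.59718286e-04  1.07770129e+00] [ 0.25721716 -1.42166754  0.02927049]
{'fovy': 60.56013364469168, 'cx': 321.6615788033843, 'cy': 195.64705352370535, 'eye': array([ 0.40797252, -0.14717738,  0.4131428 ]), 'rotation': array([-1.43749108e-01, -4.91059596e-05,  1.36516949e-03,  9.89613221e-01])}
[[394.89142512  82.68617214]
 [418.74242775  78.99880642]
 [427.92373099  -6.8380147 ]]
```

View pics/w1.png

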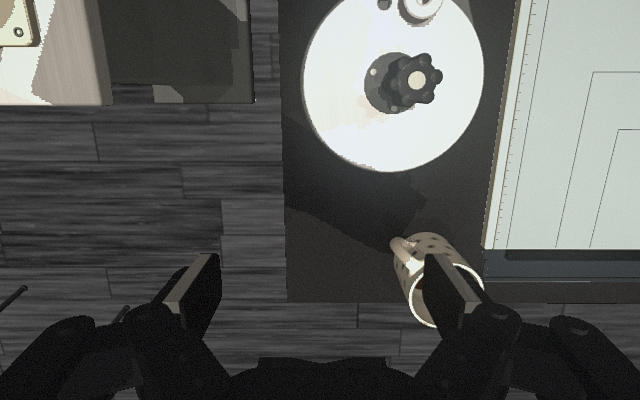

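Call:
carry_out(
  moves=[
    [0.75,-0.5,0,0,1],
    [0.75,-0.5,0,0,1],
    [0.75,-0.5,0,0,1],
    [0.75,-0.5,0,0,1],
    [0.75,-0.5,0,0,1],
  ],
)

```text
clock: 2.3
eef_pos: [0.4812, -0.1707, 0.2959]
tool_rot: [1.0, -0.001, -0.001, 0.0]
ft_force: [0.5, 0.8, 0.5]
grip_width: 0.0854
```

```bash
python3 - <<'E'
from h import *
o=bot.get_obs();print(o['clock'],o['eef_pos'],o['tool_rot'])
m=imaging.camera_model("wrist")
import pickle;pickle.dump(m,open("w2.pkl","wb"))
cv2.imwrite("pics/w2.png",imaging.camera("wrist")[:,:,::-1])
p=proj(m,[[.482,-.136,.048],[.482,-.136,.137],[.501,-.062,.074]]);print(p)
x,y=map(int,p[0]); x0,y0=max(0,x-100),max(0,y-110); print(x0,y0)
crop("pics/w2.png",x0,y0,200,200,3,"pics/w2c.png")
E
```

```text
2.3 [ 0.48122487 -0.17069295  0.29589727] [ 9.99998868e-01 -1.28673000e-03 -7.79004300e-04  3.82505367e-05]
[[322.95774144 130.47415616]
 [323.16235291 141.75408576]
 [343.66192126  51.60252894]]
222 20
```

View pics/w2c.png

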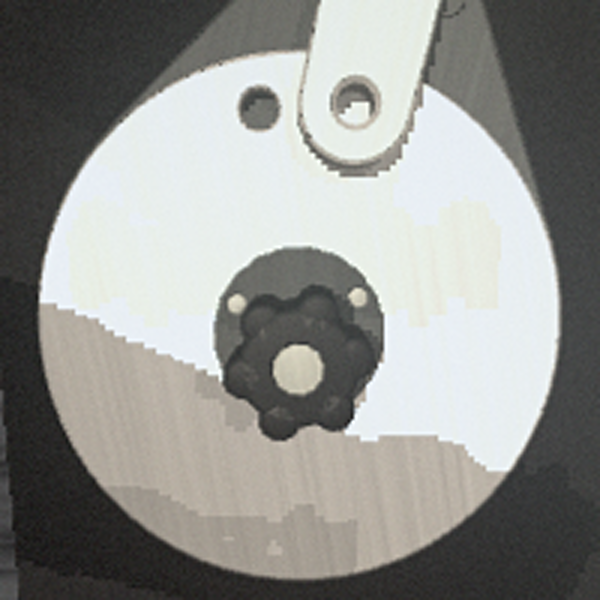

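```bash
python3 - <<'E'
from h import *
import pickle;m=pickle.load(open("w2.pkl","rb"))
c=lambda px,py,z:onz(m,(px+.5)/3-.5+222,(py+.5)/3-.5+20,z)
b=c(356,101,.074);pc=c(300,315,.048);k=c(298,370,.137);h=c(260,108,.048);kk=c(300,363,.125)
print(b,pc,k,kk,h)
for q in(pc,k,kk): print(np.linalg.norm((b-q)[:2]),np.arctan2(*(b-q)[1::-1]),np.arctan2(*(h-q)[1::-1]),np.linalg.norm((h-q)[:2]))
E
```

```text
[ 0.49796745 -0.06346795  0.074     ] [ 0.48065367 -0.12999735  0.048     ] [ 0.48026265 -0.13699437  0.137     ] [ 0.48077744 -0.13668513  0.125     ] [ 0.46756778 -0.06279415  0.048     ]
0.06874537956878082 1.3162011259937016 1.7631110707005888 0.06846539487232059
0.07562799597870465 1.334499718133606 1.7402450871014215 0.07527836499196519
0.07520805323378758 1.3401918938279949 1.7476998990621688 0.07506245507668383
```

Call:
carry_out(
  moves=[
    [0.13,-0.93,0,0,1],
    [0.13,-0.93,0,0,1],
  ],
)

```text
clock: 2.55
eef_pos: [0.4947, -0.0775, 0.2965]
tool_rot: [1.0, -0.003, 0.0, -0.0]
ft_force: [1.1, 0.3, -0.9]
grip_width: 0.0854
```

Call:
carry_out(
  moves=[
    [0.13,-0.93,0,0,1],
    [0.13,-0.93,0,0,1],
  ],
)

```text
clock: 2.75
eef_pos: [0.5079, 0.017, 0.2968]
tool_rot: [1.0, -0.001, 0.0, -0.0]
ft_force: [1.1, -0.5, -0.7]
grip_width: 0.0855
```

Call:
carry_out(
  moves=[
    [0.13,-0.93,0.3,0,1],
    [0.13,-0.93,0.3,0,1],
    [0.13,-0.93,0.3,0,1],
  ],
)

```text
clock: 3.05
eef_pos: [0.5204, 0.1131, 0.2641]
tool_rot: [1.0, 0.003, -0.002, -0.0]
ft_force: [-0.8, -0.4, -0.1]
grip_width: 0.0855
```

Call:
carry_out(
  moves=[
    [0.13,-0.8,0.4,0,1],
    [0.13,-0.8,0.4,0,1],
    [0.13,-0.8,0.4,0,1],
    [0.13,-0.8,0.4,0,1],
    [0.13,-0.8,0.4,0,1],
  ],
)

```text
clock: 3.55
eef_pos: [0.5348, 0.1878, 0.2273]
tool_rot: [1.0, -0.001, 0.001, 0.0]
ft_force: [0.6, 0.3, 0.8]
grip_width: 0.0854
```

```bash
python3 - <<'E'
from h import *
o=bot.get_obs();print(o['clock'],o['eef_pos'],o['tool_rot'])
m=imaging.camera_model("wrist")
import pickle;pickle.dump(m,open("w3.pkl","wb"))
cv2.imwrite("pics/w3.png",imaging.camera("wrist")[:,:,::-1])
p=proj(m,[[.535,.25,.045],[.535,.25,.075],[.535,.25,.09]]);print(p)
E
```

```text
3.55 [0.53482384 0.18783458 0.22729189] [ 9.99999257e-01 -1.09262597e-03  5.24596094e-04  1.26638708e-04]
[[321.83797124 105.39212486]
 [321.88814088 106.64161136]
 [321.91762042 107.37580634]]
```

View pics/w3.png

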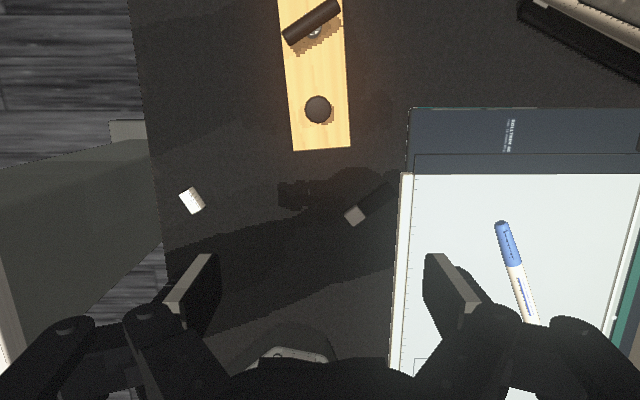

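Call:
carry_out(
  moves=[
    [-0.03,-0.61,0.3,0,1],
    [-0.03,-0.61,0.6,0,1],
    [-0.03,-0.61,0.8,0,1],
    [-0.03,-0.61,0.8,0,1],
    [-0.03,-0.61,0.8,0,1],
  ],
)

```text
clock: 4.1
eef_pos: [0.5321, 0.2496, 0.1474]
tool_rot: [1.0, -0.001, 0.0, -0.0]
ft_force: [0.0, 0.1, -0.5]
grip_width: 0.0851
```

```bash
python3 - <<'E'
from h import *
o=bot.get_obs();print(o['clock'],o['eef_pos'],o['tool_rot'])
m=imaging.camera_model("wrist")
cv2.imwrite("pics/w4.png",imaging.camera("wrist")[:,:,::-1])
for x,y in((.5315,.2485),(.535,.25)):print(proj(m,[[x,y,.075],[x,y,.09]]))
E
```

```text
4.1 [0.53207746 0.24960343 0.14739421] [ 9.99999613e-01 -7.86480943e-04  3.87803890e-04 -6.40030713e-05]
[[320.93210406 222.20213211]
 [320.89151467 232.01061814]]
[[326.87422845 219.8086857 ]
 [327.28997447 229.45558361]]
```

View pics/w4.png

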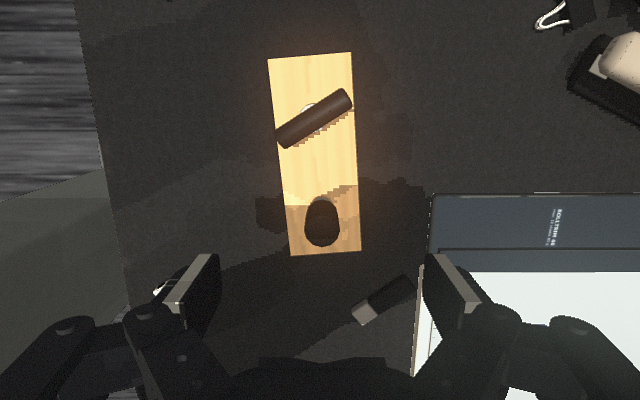

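Head centred at (322,222), between the fingers. Descend and grip.

Call:
carry_out(
  moves=[
    [0,0.01,0.3,0,1],
    [0,0.01,0.55,0,1],
    [0,0.01,0.66,0,1],
    [0,0.01,0.66,0,1],
    [0,0.01,0.66,0,0],
    [0,0.01,0.66,0,-0.4],
    [0,0.01,0.66,0,-1],
    [0,0.01,0.66,0,-1],
    [0,0.01,0.66,0,-1],
    [0,0.01,0.66,0,-1],
    [0,0.01,0.66,0,-1],
    [0,0.01,0.66,0,-1],
  ],
)

```text
clock: 5.35
eef_pos: [0.532, 0.2499, 0.0811]
tool_rot: [1.0, 0.0, 0.001, -0.0]
ft_force: [-0.5, -0.1, 4.9]
grip_width: 0.0185
```

Call:
carry_out(
  moves=[
    [0,0,-0.2,0,-1],
    [0,0,-0.4,0,-1],
    [0,0,-0.6,0,-1],
    [0,0,-0.8,0,-1],
    [0,0,-1.0,0,-1],
    [0,0,-1.0,0,-1],
  ],
)

```text
clock: 5.95
eef_pos: [0.5329, 0.2503, 0.1827]
tool_rot: [1.0, 0.0, 0.002, -0.001]
ft_force: [0.8, -0.2, -0.7]
grip_width: 0.0184
```

Call:
carry_out(
  moves=[
    [-0.1,0.9,0,0,-1],
    [-0.1,0.9,0,0,-1],
    [-0.1,0.9,0,0,-1],
  ],
)

```text
clock: 6.25
eef_pos: [0.5196, 0.1553, 0.1784]
tool_rot: [1.0, -0.002, -0.002, 0.001]
ft_force: [0.9, 0.3, -0.6]
grip_width: 0.0185
```

Call:
carry_out(
  moves=[
    [-0.1,0.9,0,0,-1],
    [-0.1,0.9,0,0,-1],
    [-0.1,0.9,0,0,-1],
    [-0.1,0.9,0,0,-1],
  ],
)

```text
clock: 6.65
eef_pos: [0.5112, 0.0692, 0.1793]
tool_rot: [1.0, -0.001, -0.001, -0.0]
ft_force: [0.3, 0.8, -1.1]
grip_width: 0.0184
```

```bash
python3 - <<'E'
from h import *
o=bot.get_obs();print(o['clock'],o['eef_pos'],o['tool_rot'],o['ft_force'],o['grip_width'])
for n in ("wrist","scene"):
    m=imaging.camera_model(n); print(m['eye'],m['rotation'])
    cv2.imwrite(f"pics/{n}5.png",imaging.camera(n)[:,:,::-1])
p=proj(imaging.camera_model("scene"),o['eef_pos'])[0].astype(int);print(p)
crop("pics/scene5.png",p[0]-60,p[1]-40,120,100,6,"pics/scene5c.png")
E
```

```text
6.65 [0.51117624 0.0692302  0.17926875] [ 9.99999260e-01 -9.18528962e-04 -7.54275190e-04 -2.60287868e-04] [ 0.26773659  0.76367986 -1.06900815] 0.01843190734635237
[0.5112446  0.14048861 0.29618097] [-1.43263611e-01  9.46211235e-04 -3.97961265e-04  9.89684032e-01]
[-0.36338485 -0.76117064  0.89821266] [ 0.42625823 -0.18630345 -0.36245565  0.80760191]
[311 170]
```

View pics/wrist5.png

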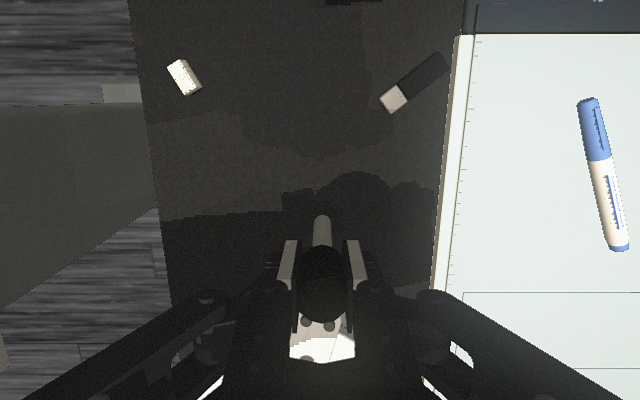

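View pics/scene5c.png

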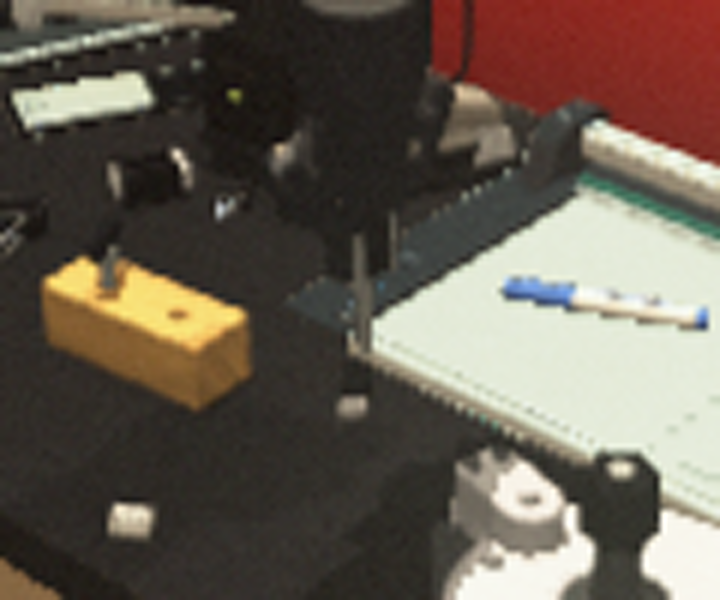

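```bash
python3 - <<'E'
from h import *
m=imaging.camera_model("wrist");e=bot.get_obs()['eef_pos']
for dy in(-.003,0,.003):
  print(dy,proj(m,[[e[0],e[1]+dy,e[2]-.006-.07],[e[0],e[1]+dy,e[2]-.006-.015],[e[0],e[1]+dy,e[2]-.006],[e[0],e[1]+dy,e[2]+.009]]).round(1).tolist())
ms=imaging.camera_model("scene")
print(proj(ms,[[e[0],e[1],e[2]-.076],[e[0],e[1],e[2]-.021]]).round(1), 311-60,170-40)
crop("pics/wrist5.png",270,200,100,120,6,"pics/w5c.png")
E
```

```text
-0.003 [[322.1, 223.1], [322.2, 267.4], [322.2, 285.3], [322.2, 307.4]]
0 [[322.1, 218.4], [322.2, 261.3], [322.2, 278.7], [322.2, 300.2]]
0.003 [[322.2, 213.7], [322.2, 255.2], [322.2, 272.1], [322.2, 292.9]]
[[311.3 189. ]
 [311.  175.2]] 251 130
```

View pics/w5c.png

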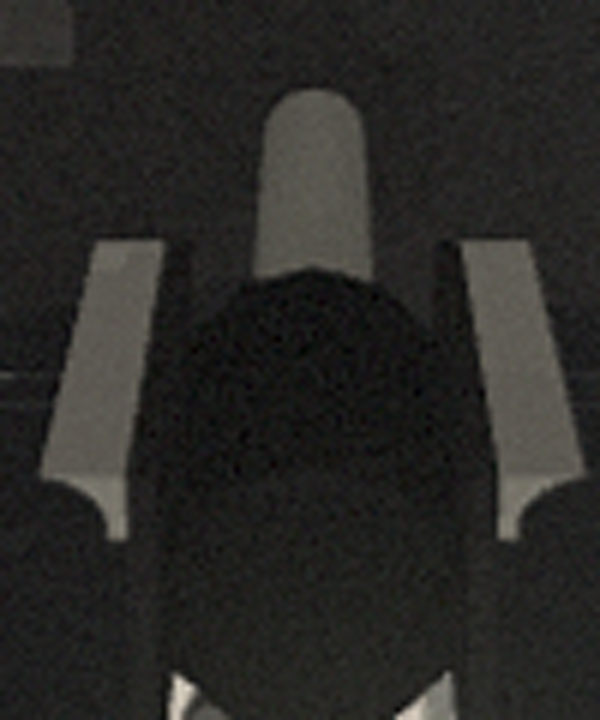

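Call:
carry_out(
  moves=[
    [-0.07,0.35,0,0,-1],
    [-0.07,0.66,0,0,-1],
    [-0.07,0.66,0,0,-1],
  ],
)

```text
clock: 7.05
eef_pos: [0.5046, 0.0025, 0.1799]
tool_rot: [1.0, -0.001, -0.0, 0.0]
ft_force: [-0.6, 0.5, -0.5]
grip_width: 0.0185
```

Call:
carry_out(
  moves=[
    [-0.06,0.3,0,0,-1],
    [-0.06,0.55,-0.02,0,-1],
    [-0.06,0.66,0.1,0,-1],
    [-0.06,0.66,0.1,0,-1],
    [-0.06,0.66,0.1,0,-1],
    [-0.06,0.66,0.1,0,-1],
  ],
)

```text
clock: 7.65
eef_pos: [0.4986, -0.0611, 0.17]
tool_rot: [1.0, 0.001, -0.0, -0.0]
ft_force: [-0.9, 0.7, -0.8]
grip_width: 0.0183
```

```bash
python3 - <<'E'
from h import *
o=bot.get_obs();print(o['clock'],o['eef_pos'],o['tool_rot'],o['ft_force'],o['grip_width'])
m=imaging.camera_model("wrist")
cv2.imwrite("pics/w6.png",imaging.camera("wrist")[:,:,::-1])
e=o['eef_pos'];print(proj(m,[[e[0],e[1],e[2]-.076],[e[0],e[1],.074],[.498,-.0637,.074],[.503,-.0637,.074],[.498,-.0587,.074]]).round(1))
crop("pics/w6.png",270,160,100,100,6,"pics/w6c.png")
E
```

```text
7.65 [ 0.49861306 -0.06107582  0.16997464] [ 9.99999513e-01  8.92167224e-04 -3.06804536e-04 -2.90682628e-04] [-0.8965829   0.70491193 -0.8146717 ] 0.01829648367921999
[[322.1 218.4]
 [322.1 207.8]
 [321.1 211.6]
 [328.7 211.6]
 [321.2 204.4]]
```

View pics/w6c.png

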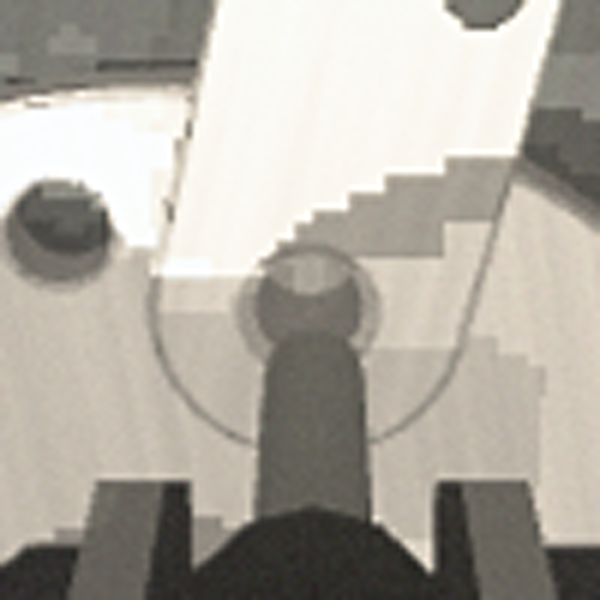

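The bore mouth is at about (321.1,212), which matches the estimate of (0.498,-0.0637). I'll centre the pin over it and lower slowly.

Call:
carry_out(
  moves=[
    [-0.007,0.024,0,0,-1],
    [-0.007,0.024,0.05,0,-1],
    [-0.007,0.024,0.1,0,-1],
    [-0.007,0.024,0.15,0,-1],
    [-0.007,0.024,0.18,0,-1],
    [-0.007,0.024,0.21,0,-1],
    [-0.007,0.024,0.24,0,-1],
    [-0.007,0.024,0.26,0,-1],
    [-0.007,0.024,0.26,0,-1],
  ],
)

```text
clock: 8.6
eef_pos: [0.498, -0.0644, 0.1443]
tool_rot: [1.0, 0.0, 0.0, -0.0]
ft_force: [-0.1, 1.3, -0.5]
grip_width: 0.0183
```

Call:
carry_out(
  moves=[
    [0,0,0.03,0,-1],
    [0,0,0.06,0,-1],
    [0,0,0.09,0,-1],
    [0,0,0.12,0,-1],
    [0,0,0.15,0,-1],
    [0,0,0.15,0,-1],
  ],
)

```text
clock: 9.2
eef_pos: [0.4979, -0.0643, 0.1288]
tool_rot: [1.0, 0.0, -0.0, -0.0]
ft_force: [1.3, 4.7, -2.1]
grip_width: 0.0184
```

```bash
python3 - <<'E'
from h import *
o=bot.get_obs();print(o['clock'],o['eef_pos'],o['tool_rot'],o['ft_force'],o['ft_torque'],o['grip_width'])
cv2.imwrite("pics/w7.png",imaging.camera("wrist")[:,:,::-1])
crop("pics/w7.png",250,180,140,140,4,"pics/w7c.png")
E
```

```text
9.2 [ 0.49792347 -0.06433193  0.12878576] [ 9.99999863e-01  2.17860257e-04 -2.26719293e-05 -4.75212327e-04] [ 1.32728484  4.74266443 -2.10576627] [ 1.15898945 -0.38292774 -0.02158988] 0.018414708277656622
```

View pics/w7c.png

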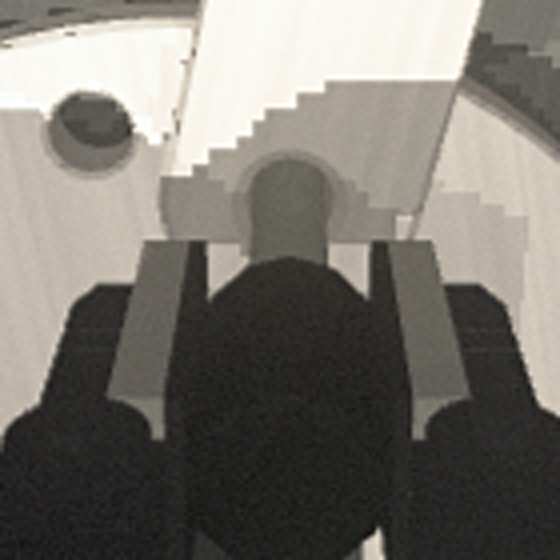

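Call:
carry_out(
  moves=[
    [0,-0.006,0.01,0,-1],
    [0,-0.006,0.01,0,-0.5],
    [0,-0.006,0.01,0,-0.2],
    [0,-0.006,0.01,0,0],
    [0,-0.006,0.01,0,0],
    [0,-0.006,0.01,0,0],
    [0,-0.006,-0.2,0,0],
    [0,-0.006,-0.4,0,0],
    [0,-0.006,-0.6,0,0],
    [0,-0.006,-0.65,0,0],
    [0,-0.006,-0.65,0,0],
  ],
)

```text
clock: 10.35
eef_pos: [0.4984, -0.0643, 0.195]
tool_rot: [1.0, 0.0, 0.001, 0.0]
ft_force: [-0.9, -0.0, -0.0]
grip_width: 0.0427
```

```bash
python3 - <<'E'
from h import *
o=bot.get_obs();print(o['clock'],o['eef_pos'],o['tool_rot'],o['ft_force'],o['grip_width'])
m=imaging.camera_model("wrist")
cv2.imwrite("pics/w8.png",imaging.camera("wrist")[:,:,::-1])
print(proj(m,[[.498,-.0637,.133],[.498,-.0637,.103],[.498,-.0637,.074]]))
p=proj(imaging.camera_model("scene"),[.498,-.0637,.1])[0].astype(int);print(p)
cv2.imwrite("pics/s8.png",imaging.camera("scene")[:,:,::-1])
crop("pics/s8.png",p[0]-50,p[1]-50,100,100,6,"pics/s8c.png")
E
```

```text
10.35 [ 0.49842852 -0.06432614  0.19497276] [9.99999438e-01 1.00636623e-05 1.03394760e-03 2.32437629e-04] [-0.85443507 -0.02340454 -0.03048675] 0.04266994212887792
[[321.08844024 225.97910357]
 [321.08030748 208.75050955]
 [321.07423803 195.89284973]]
[339 206]
```

View pics/w8.png

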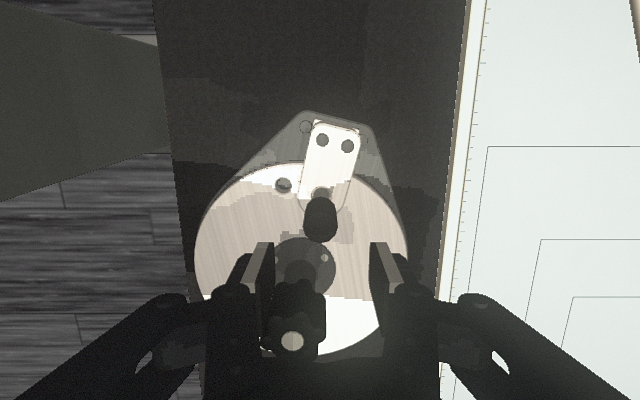

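View pics/s8c.png

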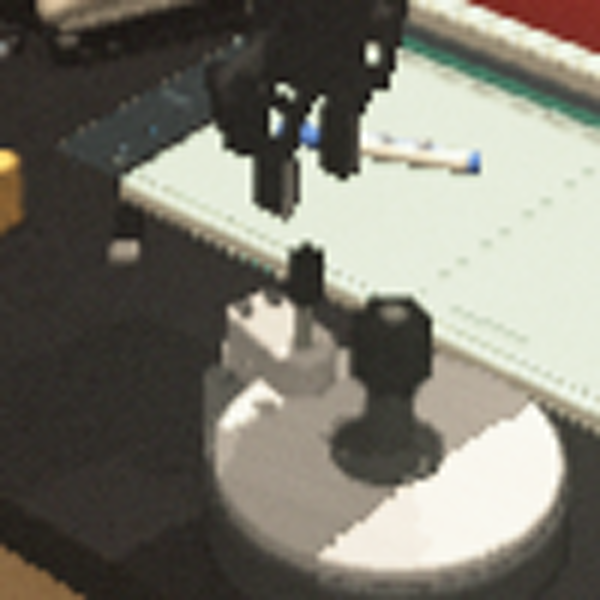

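The pin stands upright in the bore. Next, move over the knob with the jaws turned to its flats.

Call:
carry_out(
  moves=[
    [-0.1,0.4,0,0.09,0.6],
    [-0.179,0.724,0,0.18,0.6],
    [-0.179,0.724,0,0.19,0.6],
    [-0.179,0.724,0,0.19,0.6],
    [-0.179,0.724,0,0.19,0.6],
  ],
)

```text
clock: 10.95
eef_pos: [0.4797, -0.1359, 0.1935]
tool_rot: [0.989, -0.148, -0.001, -0.0]
ft_force: [0.3, -0.5, 1.1]
grip_width: 0.0681
```

```bash
python3 - <<'E'
from h import *
o=bot.get_obs();print(o['clock'],o['eef_pos'],o['tool_rot'],o['ft_force'],o['ft_torque'],o['grip_width'])
m=imaging.camera_model("wrist")
cv2.imwrite("pics/w9.png",imaging.camera("wrist")[:,:,::-1])
print(proj(m,[[.4805,-.1367,.137],[.4805,-.1367,.117]]))
E
```

```text
10.95 [ 0.47965858 -0.13594368  0.19349447] [ 9.88998427e-01 -1.47923793e-01 -7.65915732e-04 -2.77539576e-04] [ 0.27650191 -0.45404704  1.08944765] [ 0.02356887 -0.07037392  0.03978549] 0.06807334391739493
[[323.55232798 231.53353051]
 [323.44088417 218.7427922 ]]
```

View pics/w9.png

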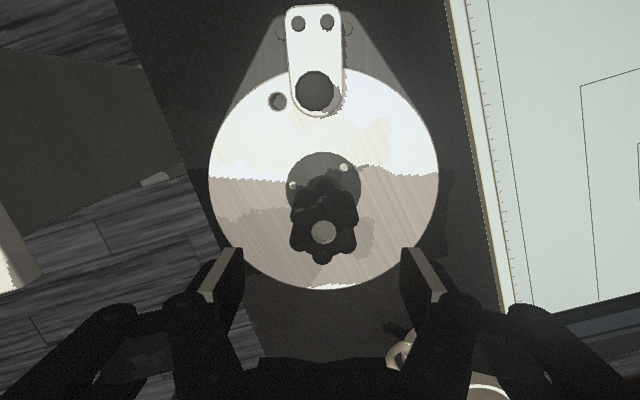

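Cap at (323.5,232) as predicted. A lobe points straight down the image, so the flats face the pads. I'll descend and grip.

Call:
carry_out(
  moves=[
    [0.006,0.01,0.3,0,0.6],
    [0.006,0.01,0.5,0,0.6],
    [0.006,0.01,0.65,0,0.6],
    [0.006,0.01,0.705,0,0.6],
    [0.006,0.01,0.705,0,0.4],
    [0.006,0.01,0.705,0,0.2],
    [0.006,0.01,0.705,0,0.1],
    [0.006,0.01,0.705,0,0.0],
    [0.006,0.01,0.705,0,-0.1],
    [0.006,0.01,0.705,0,-0.2],
    [0.006,0.01,0.705,0,-0.3],
    [0.006,0.01,0.705,0,-0.5],
    [0.006,0.01,0.705,0,-1],
    [0.006,0.01,0.705,0,-1],
    [0.006,0.01,0.705,0,-1],
  ],
)

```text
clock: 12.5
eef_pos: [0.48, -0.1376, 0.1248]
tool_rot: [0.989, -0.149, 0.0, -0.0]
ft_force: [-2.6, 1.9, 6.9]
grip_width: 0.037
```

```bash
python3 - <<'E'
from h import *
o=bot.get_obs();print(o['clock'],o['eef_pos'],o['tool_rot'],o['ft_force'],o['ft_torque'],o['grip_width'],o['joint_pos'])
m=imaging.camera_model("wrist")
cv2.imwrite("pics/w10.png",imaging.camera("wrist")[:,:,::-1])
np.save("w10m.npy",m,allow_pickle=True)
E
```

```text
12.5 [ 0.48004591 -0.13760948  0.1247617 ] [ 9.88883116e-01 -1.48694807e-01  1.57999513e-04 -1.07792602e-04] [-2.6431584   1.93512874  6.85851609] [ 0.24957927  0.59022902 -0.01313991] 0.03704531425750596 [-2.79314931e-01  3.38012442e-01 -2.22872126e-01  1.00962639e+00
  2.54749355e-04  1.58997799e+00]
```

View pics/w10.png

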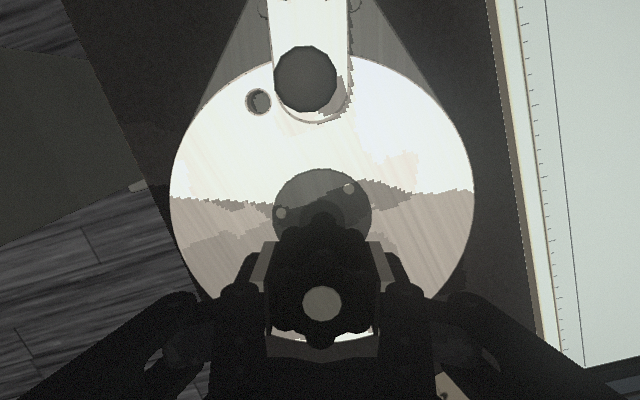

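```bash
python3 - <<'E'
from h import *
m=np.load("w10m.npy",allow_pickle=True).item()
ax=np.array([.4803,-.137]);b=np.array([.498,-.0637])-ax
for u,v in((258.5,101),(258,102)):
    h=onz(m,u,v,.048)[:2]-ax;print(h,np.linalg.norm(h),np.arctan2(h[1],h[0])-np.arctan2(b[1],b[0]))
crop("pics/w10.png",200,30,160,120,5,"pics/w10c.png")
E
```

```text
[-0.01320068  0.07420862] 0.07537358228804149 0.4129822273788084
[-0.01364205  0.07379398] 0.07504436273533623 0.4197405600416433
```

View pics/w10c.png

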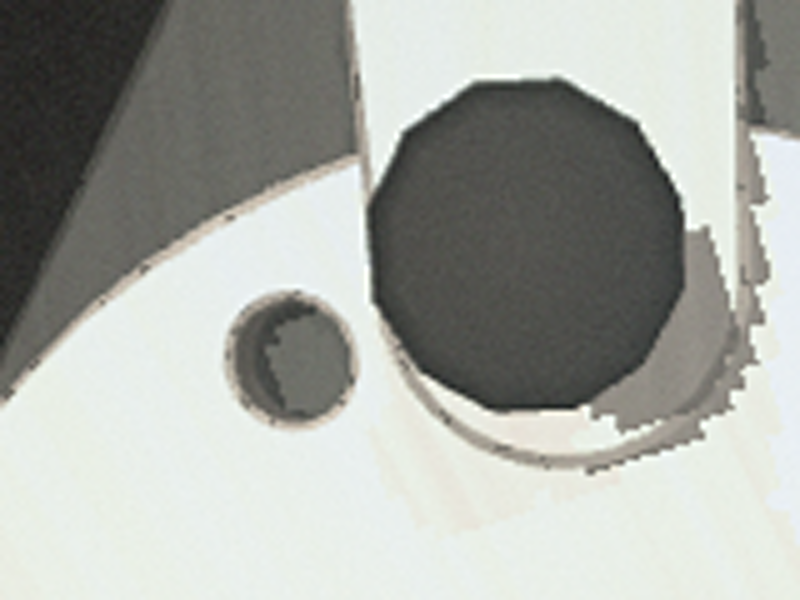

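The knob didn't turn as I gripped it, and the hole is still about 0.415 rad away. I'll turn clockwise at about 0.24 rad/s to 0.33 rad, then creep.

Call:
carry_out(
  moves=[
    [0,0,0,0.01,-1],
    [0,0,0,0.025,-1],
    [0,0,0,0.04,-1],
    [0,0,0,0.055,-1],
    [0,0,0,0.07,-1],
    [0,0,0,0.085,-1],
    [0,0,0,0.1,-1],
    [0,0,0,0.115,-1],
    [0,0,0,0.13,-1],
    [0,0,0,0.145,-1],
    [0,0,0,0.16,-1],
    [0,0,0,0.175,-1],
    [0,0,0,0.19,-1],
    [0,0,0,0.2,-1],
    [0,0,0,0.21,-1],
    [0,0,0,0.21,-1],
  ],
)

```text
clock: 14.15
eef_pos: [0.4795, -0.1374, 0.1248]
tool_rot: [0.951, -0.309, -0.0, -0.0]
ft_force: [-4.6, 2.9, 7.1]
grip_width: 0.0373
```

```bash
cat > look.py <<'E'
from h import *
import sys
o=bot.get_obs();print(o['clock'],o['eef_pos'],o['tool_rot'],o['ft_force'].round(2),o['ft_torque'].round(3),o['grip_width'])
m=imaging.camera_model("wrist")
n=sys.argv[1]
cv2.imwrite(f"pics/{n}.png",imaging.camera("wrist")[:,:,::-1])
for s in(.103,.086,.074):
  p=proj(m,[[.498,-.0637,s+.03]])[0]; print(s,"headtop",p.round(1))
crop(f"pics/{n}.png",190,0,260,200,3,f"pics/{n}c.png")
E
python3 look.py a1
```

```text
14.15 [ 0.47954015 -0.13736685  0.12476936] [ 9.51037636e-01 -3.09074850e-01 -3.34630884e-04 -1.99198831e-04] [-4.57  2.88  7.14] [0.335 0.761 0.028] 0.03729201769809972
0.103 headtop [227.3  97.2]
0.086 headtop [240.1  96.8]
0.074 headtop [247.3  96.6]
```

View pics/a1c.png

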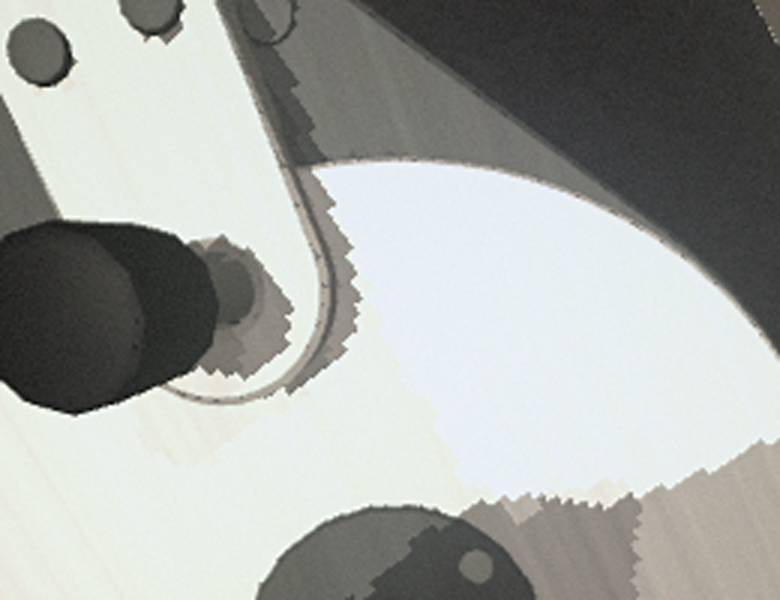

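Call:
carry_out(
  moves=[
    [0,0,0,0.004,-1],
    [0,0,0,0.008,-1],
    [0,0,0,0.012,-1],
    [0,0,0,0.016,-1],
    [0,0,0,0.02,-1],
    [0,0,0,0.024,-1],
    [0,0,0,0.028,-1],
    [0,0,0,0.028,-1],
  ],
)

```text
clock: 15.0
eef_pos: [0.4795, -0.1373, 0.1248]
tool_rot: [0.944, -0.33, -0.0, -0.0]
ft_force: [-4.6, 2.2, 7.5]
grip_width: 0.0369
```

```bash
python3 look.py a2
```

```text
15.0 [ 0.47946448 -0.13731825  0.12475742] [ 9.44040683e-01 -3.29828687e-01 -4.18501080e-04 -2.25995929e-04] [-4.63  2.18  7.52] [ 0.361  0.786 -0.01 ] 0.03688543668256738
0.103 headtop [217.8 101.7]
0.086 headtop [231.8 100.7]
0.074 headtop [239.7 100.1]
```

View pics/a2c.png

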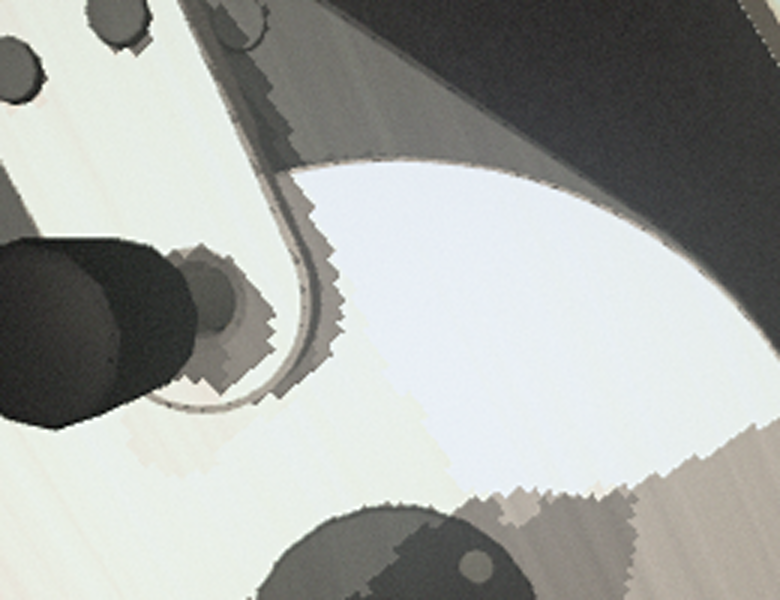

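Not dropped yet at 0.374 rad.

Call:
carry_out(
  moves=[
    [0,0,0,0.004,-1],
    [0,0,0,0.004,-1],
    [0,0,0,0.008,-1],
    [0,0,0,0.008,-1],
    [0,0,0,0.012,-1],
    [0,0,0,0.012,-1],
  ],
)

```text
clock: 15.65
eef_pos: [0.4794, -0.1373, 0.1247]
tool_rot: [0.941, -0.339, -0.0, -0.0]
ft_force: [-4.8, 2.4, 7.6]
grip_width: 0.0374
```

```bash
python3 look.py a3
```

```text
15.65 [ 0.47943843 -0.13727831  0.124749  ] [ 9.40885057e-01 -3.38725605e-01 -4.68052135e-04 -2.34993548e-04] [-4.77  2.37  7.59] [ 0.398  0.778 -0.089] 0.03742231837408234
0.103 headtop [213.8 103.8]
0.086 headtop [228.3 102.5]
0.074 headtop [236.5 101.8]
```

View pics/a3c.png

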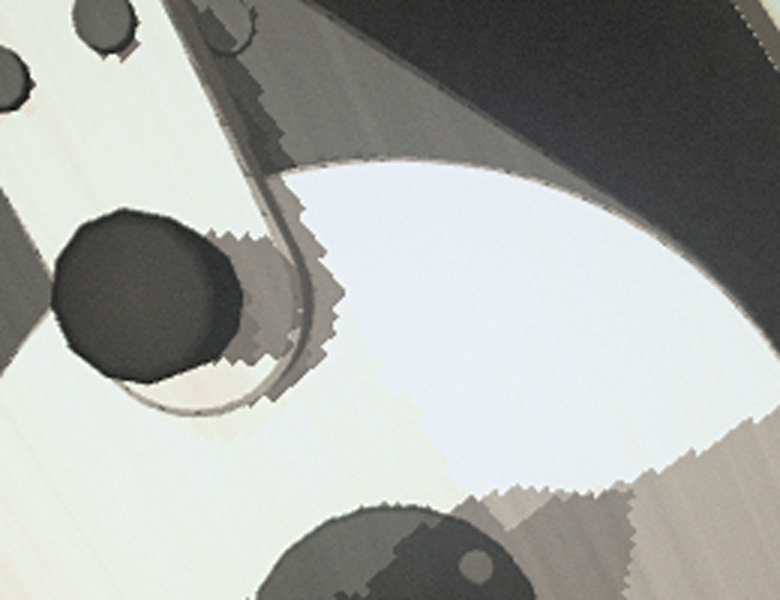

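The pin has dropped: its head is now at (234,98), with the underside close to the arm. I'll let go of the knob and rise.

Call:
carry_out(
  moves=[
    [0,0,0,0,-0.4],
    [0,0,0,0,-0.1],
    [0,0,0,0,0.1],
    [0,0,0,0,0.4],
    [0,0,0,0,0.5],
    [0,0,0,0,0.5],
    [0,0,-0.2,0,0.5],
    [0,0,-0.4,0,0.5],
    [0,0,-0.6,0,0.5],
    [0,0,-0.7,0,0.5],
    [0,0,-0.7,0,0.5],
  ],
)

```text
clock: 16.8
eef_pos: [0.4813, -0.138, 0.1952]
tool_rot: [0.941, -0.339, 0.002, -0.0]
ft_force: [0.6, 0.8, 0.4]
grip_width: 0.0641
```

Call:
carry_out(
  moves=[
    [-0.1,-0.2,0,-0.09,0],
    [-0.2,-0.4,0,-0.18,-0.5],
    [-0.325,-0.686,0,-0.276,-1],
    [-0.325,-0.686,0,-0.276,-1],
    [-0.325,-0.686,0,-0.276,-1],
    [-0.325,-0.686,0,-0.276,-1],
    [-0.325,-0.686,0,-0.276,-1],
  ],
)

```text
clock: 17.5
eef_pos: [0.4985, -0.0649, 0.1934]
tool_rot: [0.992, -0.129, -0.0, 0.0]
ft_force: [0.2, -0.8, -0.2]
grip_width: -0.0001
```

```bash
python3 look.py a4; python3 - <<'E'
from h import *
cv2.imwrite("pics/s11.png",imaging.camera("scene")[:,:,::-1])
crop("pics/s11.png",289,150,100,100,6,"pics/s11c.png")
E
```

```text
17.5 [ 0.49851146 -0.06488989  0.19342355] [ 9.91600797e-01 -1.29335612e-01 -3.83303854e-04  1.09603011e-04] [ 0.17 -0.81 -0.24] [ 0.004 -0.065  0.023] -5.5325681287512384e-05
0.103 headtop [320.2 226.3]
0.086 headtop [320.3 215.8]
0.074 headtop [320.4 209.4]
```

View pics/a4.png

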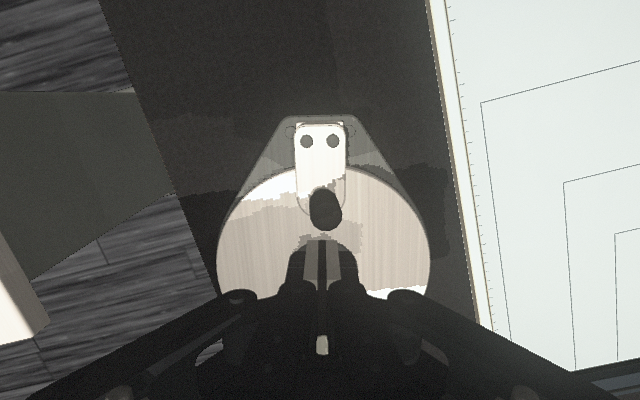

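View pics/s11c.png

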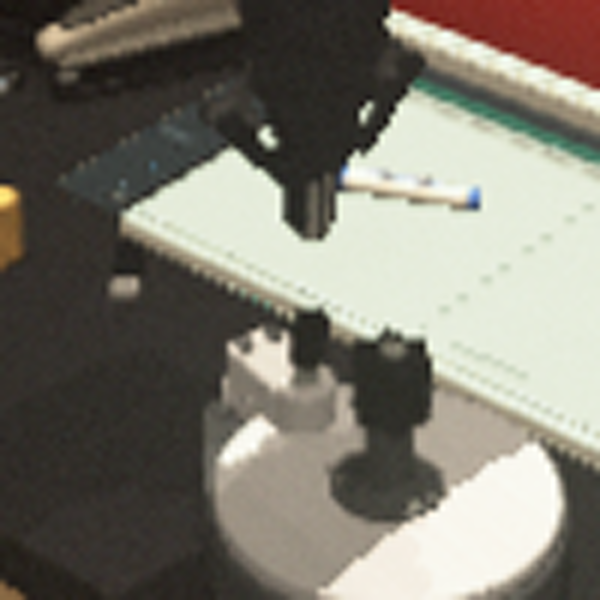

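The pin has dropped but leans slightly to +x. I'll come down to just above it with the closed fingers, then press slowly.

Call:
carry_out(
  moves=[
    [0.012,-0.013,0.15,0,-1],
    [0.012,-0.013,0.3,0,-1],
    [0.012,-0.013,0.4,0,-1],
    [0.012,-0.013,0.45,0,-1],
    [0.012,-0.013,0.46,0,-1],
    [0.012,-0.013,0.46,0,-1],
  ],
)

```text
clock: 18.2
eef_pos: [0.5006, -0.0633, 0.1481]
tool_rot: [0.992, -0.129, 0.0, 0.0]
ft_force: [0.9, -0.4, -0.5]
grip_width: 0.0002
```

```bash
python3 look.py a5; python3 - <<'E'
from h import *
crop("pics/a5.png",240,160,160,150,5,"pics/a5c.png")
E
```

```text
18.2 [ 0.50062021 -0.06329987  0.14806834] [ 9.91707143e-01 -1.28518091e-01  2.04679593e-04  1.42469464e-05] [ 0.94 -0.45 -0.5 ] [-0.034 -0.017 -0.07 ] 0.0002494824623881482
0.103 headtop [315.9 269.9]
0.086 headtop [316.5 252.3]
0.074 headtop [316.8 241.9]
```

View pics/a5c.png

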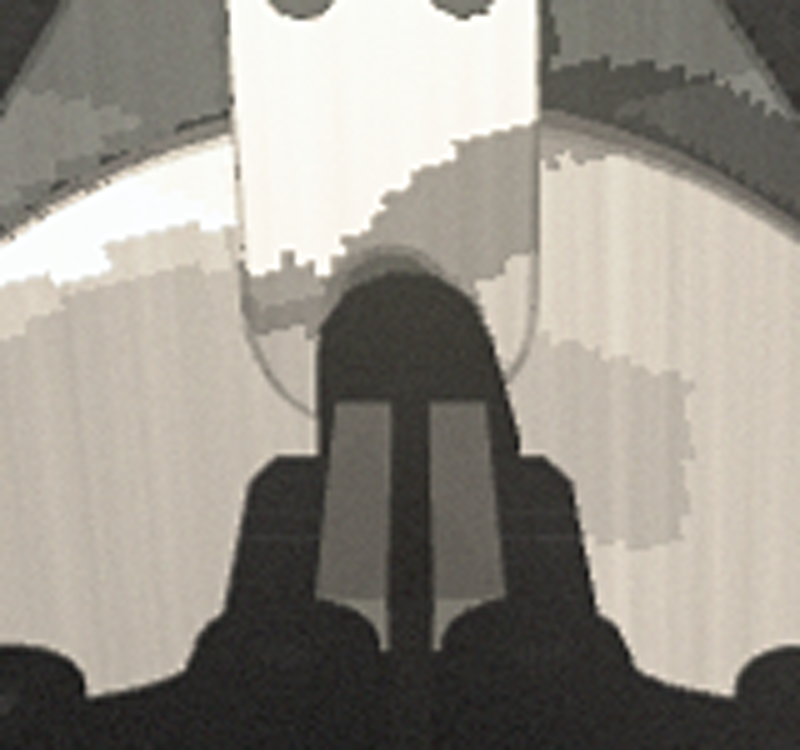

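Call:
carry_out(
  moves=[
    [0,0,0.02,0,-1],
    [0,0,0.04,0,-1],
    [0,0,0.05,0,-1],
    [0,0,0.055,0,-1],
    [0,0,0.06,0,-1],
    [0,0,0.065,0,-1],
    [0,0,0.07,0,-1],
    [0,0,0.075,0,-1],
    [0,0,0.08,0,-1],
    [0,0,0.085,0,-1],
    [0,0,0.09,0,-1],
  ],
)

```text
clock: 19.35
eef_pos: [0.5009, -0.0631, 0.1395]
tool_rot: [0.992, -0.128, 0.001, -0.0]
ft_force: [-1.2, 0.5, 6.2]
grip_width: -0.0002
```

Call:
carry_out(
  moves=[
    [0,0,0.005,0,-1],
    [0,0,0.01,0,-1],
    [0,0,0.015,0,-1],
    [0,0,0.02,0,-1],
    [0,0,0.025,0,-1],
  ],
)

```text
clock: 19.85
eef_pos: [0.5008, -0.063, 0.1371]
tool_rot: [0.992, -0.128, 0.001, -0.0]
ft_force: [-1.9, 1.0, 6.0]
grip_width: 0.0002
```

Steady 6 N, so the plug is yielding. I'll continue pressing.

Call:
carry_out(
  moves=[
    [0,0,0.007,0,-1],
    [0,0,0.014,0,-1],
    [0,0,0.021,0,-1],
    [0,0,0.028,0,-1],
    [0,0,0.035,0,-1],
    [0,0,0.042,0,-1],
    [0,0,0.049,0,-1],
  ],
)

```text
clock: 20.55
eef_pos: [0.5004, -0.0628, 0.1323]
tool_rot: [0.992, -0.128, 0.0, -0.0]
ft_force: [-2.6, 1.7, 7.4]
grip_width: -0.0002
```

Call:
carry_out(
  moves=[
    [0,0,0.005,0,-1],
    [0,0,0.01,0,-1],
    [0,0,0.015,0,-1],
    [0,0,0.02,0,-1],
    [0,0,0.025,0,-1],
  ],
)

```text
clock: 21.05
eef_pos: [0.5002, -0.0627, 0.1298]
tool_rot: [0.992, -0.128, 0.0, -0.001]
ft_force: [-3.1, 2.2, 8.1]
grip_width: -0.0003
```

Call:
carry_out(
  moves=[
    [0,0,0.003,0,-1],
    [0,0,0.006,0,-1],
    [0,0,0.009,0,-1],
    [0,0,0.009,0,-1],
  ],
)

```text
clock: 21.45
eef_pos: [0.5003, -0.0626, 0.1296]
tool_rot: [0.992, -0.128, 0.0, -0.001]
ft_force: [-5.0, 1.0, 12.4]
grip_width: -0.0001
```

Call:
carry_out(
  moves=[
    [0,0,0.004,0,-1],
    [0,0,0.008,0,-1],
    [0,0,0.008,0,-1],
  ],
)

```text
clock: 21.75
eef_pos: [0.5003, -0.0626, 0.1295]
tool_rot: [0.992, -0.128, 0.001, -0.001]
ft_force: [-5.0, 2.7, 16.2]
grip_width: -0.0
```

Force rises with no further travel, so the pin is seated. I'll lift and check.

Call:
carry_out(
  moves=[
    [0,0,-0.05,0,-1],
    [0,0,-0.2,0,-1],
    [0,0,-0.5,0,-1],
    [0,0,-0.8,0,-1],
    [0,0,-1.0,0,-1],
    [0,0,-1.0,0,-1],
  ],
)

```text
clock: 22.35
eef_pos: [0.5023, -0.0635, 0.2301]
tool_rot: [0.992, -0.128, 0.003, 0.0]
ft_force: [0.3, -0.5, 0.7]
grip_width: -0.0002
```

Call:
carry_out(
  moves=[
    [0,0.4,-0.3,0,-1],
    [0,0.4,-0.3,0,-1],
    [0,0.4,-0.3,0,-1],
    [0,0.4,-0.3,0,-1],
  ],
)

```text
clock: 22.75
eef_pos: [0.4896, -0.1014, 0.2557]
tool_rot: [0.992, -0.128, -0.001, -0.0]
ft_force: [0.4, -0.6, 0.2]
grip_width: -0.0001
```

```bash
python3 look.py a6; python3 - <<'E'
from h import *
m=imaging.camera_model("wrist");p=proj(m,[.498,-.0637,.09])[0].astype(int);print(p)
crop("pics/a6.png",max(0,p[0]-70),max(0,p[1]-70),140,140,4,"pics/a6c.png")
for n,b in(("scene",(289,150,100,100,6)),("top",(180,160,300,100,2.6))):
    cv2.imwrite(f"pics/{n}12.png",imaging.camera(n)[:,:,::-1]); crop(f"pics/{n}12.png",*b,f"pics/{n}12c.png")
print(bot.get_obs()['clock'],bot.get_obs()['ft_force'])
E
```

```text
22.75 [ 0.48957209 -0.10144443  0.25565587] [ 9.91723302e-01 -1.28386780e-01 -1.29279286e-03 -2.36105522e-04] [ 0.36 -0.58  0.23] [0.005 0.011 0.002] -9.822053943074896e-05
0.103 headtop [320. 143.]
0.086 headtop [320.2 139.9]
0.074 headtop [320.3 137.9]
[320 136]
22.9 [0.01246469 0.02399299 0.20367426]
```

View pics/a6c.png

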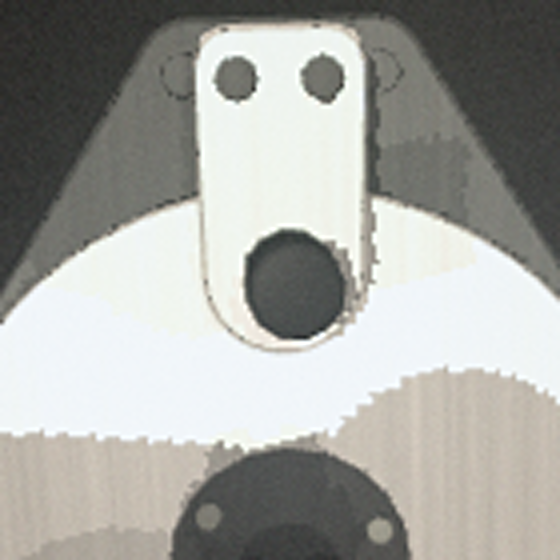

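View pics/scene12c.png

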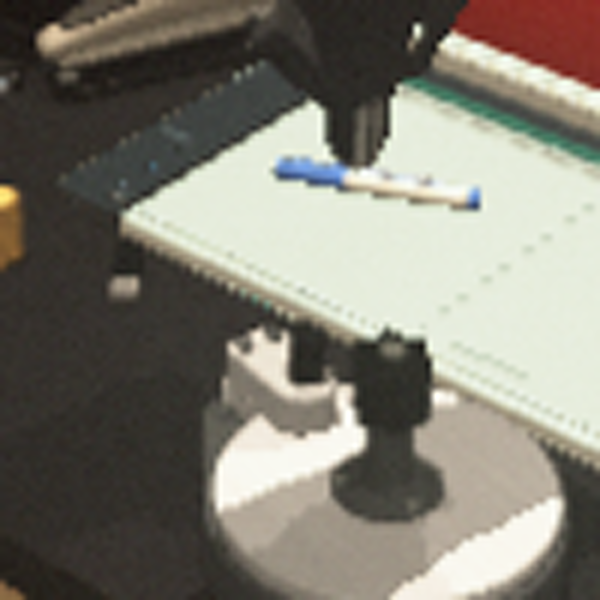

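View pics/top12c.png

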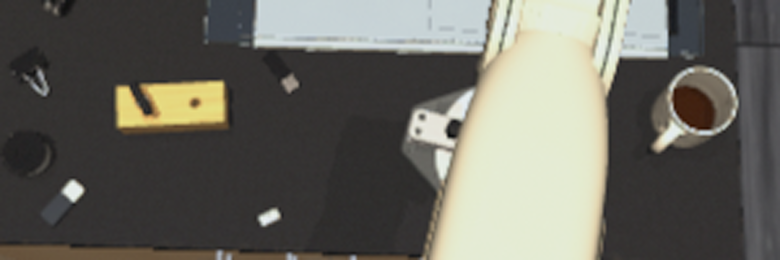

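```bash
python3 - <<'E'
from workcell import order
print(order.job_done())
E
```

```text
the job is handed in; nothing more can be done
None
```

I moved the pin from the rest to the guide bore and turned the platter clockwise by its knob. I stopped at about 0.39 rad, when the picture showed the pin had dropped. I then let go of the knob and pressed the pin down slowly with closed fingers. The job is handed in at about 23 s of the 72 s allowed; the hand-in gave no verdict.

**Seating:** pressing took a steady 6–8 N over roughly 11 mm. It then stopped, rising to 16 N with no further travel, with the fingertips at about z = 0.1045 m. The head's top should be at 0.104 m when fully home. The last wrist and scene pictures show the head sitting on the guide arm with no visible gap.

**Small disagreements:**
- **Off centre:** the head's top looked about 2 mm to the side of the bore's centre. I put this down to play in the bore and camera calibration, and did not measure it separately.
- **Camera offset:** the top and wrist cameras differed by a steady 3 mm, so I used the wrist camera.

**Everything else:** the key, mug and tub show no sign of having moved in the last top view, which I checked by eye only. The gripper was about 0.1 m clear of the pin when I handed in.

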